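# Fit the shaker tray under the drive deck of the water bath

### The arm

A 6-joint arm with a two-finger parallel gripper is mounted at the origin on the work surface. World frame = base frame: x ahead of the robot, y to its left, z up, the work surface at z = 0. Lengths are in mm, angles in degrees, forces in N, time in s.
With the tool pointing down it reaches from about 300 to 850 mm from the base axis. Payload 4.2 kg.
Tool frame: the origin (TCP) lies between the finger pads; the fingertips stand 22 mm ahead of it and the grasp point (between the pads) lies 3 mm ahead of it; z points along the fingers, y is the direction in which the jaws open and shut (so a half turn about z gives the same grasp; the last joint's range is limited). The gripper opens to 91 mm and grips with 3 to 60 N. Pads are 32 mm wide; open, the fingers measure 118 mm over their backs; the gripper's body (76 mm by 178 mm) begins 60 mm behind the grasp point.
Start: joints at [64.859, 18.312, 89.639, -0, 72.044, -1.146], TCP at [233.837, 525.324, 199.076] pointing down, gripper open.
Joint ranges: [-177.97, 177.97], [-48.28, 115.42], [12.27, 149.76], [-77.06, 257.06], [2.81, 150.46], [-146.56, 146.56]. Speed limits (degrees/s): [147.25, 147.25, 180, 180, 180, 180].

### API

Orientations are given as [roll, pitch, yaw] about the fixed x, y, z axes, in that order (R = Rz(yaw) Ry(pitch) Rx(roll)).
In Python, from workcell import * gives the robot as it stands.
- The arm moves only by the shell command python3 -m jog 'ROWS' [OPENING] [FORCE]. ROWS is text: rows parted by semicolons, each of 6 numbers parted by spaces: the shift along the tool's x, y, z in units of 0.5 m (1.0 is 0.5 m), then the turn, a rotation vector about the tool's x, y, z in units of pi/2 rad (1.0 is pi/2 rad). A call has 1 to 20 rows; each row is the pose to reach, as a shift and turn from the pose measured when the call began, along the tool's axes at that moment; what a row does not reach only later rows make up. A row lasts 1/12 s, in which the tool goes at most 41.7 mm and 7.16 degrees, less where a joint would pass 70% of its speed; a pose out of reach is approached as far as the arm can. A call with a number of a shift or a turn outside -1 to 1 is refused whole. A call with a gripper value outside its range is refused whole. OPENING is the opening, from -1 (shut) to 1 (fully open), set as the call begins (- or left out, the last holds). The fingers move at their own pace and stop on an object; FORCE is the grip in N (left out, the last holds). Time passes only in rows, so rows that repeat a pose let the fingers close. It gives the time, the measured TCP pose, the force and the opening at its end, in the units of the state.
- state(): the state, without advancing time (a new reading comes with each control period).
- grab_frame(name): name is "scene" or "top"; returns the picture (420x560x3 uint8, red, green, blue); there is no depth.
- calibration(name): a dict with "mtx" (3x3 intrinsics, pixels), "rvec" (rotation vector, rad) and "tvec" (3), from world to camera coordinates, as OpenCV has them. Camera axes: x right, y down, z forward; pixel columns grow to the right and rows downward; lengths in mm; the calibration is good to about 2 mm. A picture is of the moment at which its call begins. calibration takes no time and is no camera call.
- job_done(): hands the job in, once; it reports no verdict.
Trained networks look in the newest picture that a camera, given by its name, has taken for a name from the list of things; names that differ only in an ending like _2 or _b are one class to them, and where a whole thing is asked for, a point or a joint stands for the part that bears it (a point fixed in the world has none). Each returns a list of dicts, best first, with "confidence" (0 to 1); they miss things now and then, are a little off and sometimes report something else, mostly with a low value. They report only what shows in the picture. A call takes as long as a camera call.
- spot_in(query, camera): "rect" ([left, top, right, bottom] in pixels, round what is visible of it).
- tip_of(query, camera): "location" ([column, row] in pixels: a listed point, or the origin of a listed thing).
The state is a dict: "time_s": time; "qpos": joint angles; "qvel": joint speeds; "effort": joint torques, N m; "ee_pos": TCP position; "ee_rot": TCP orientation; "force": force on the tool from outside, world axes, zero at the start; "torque": the same for the moment, N m; "gripper_width": finger opening in mm.
Only numpy, scipy, OpenCV 4.12 (cv2) and the standard library are available. Lean on these libraries where they do the work, as an engineer would, in place of code of your own. Each camera call takes 0.05 s, during which the arm holds its last target. There are 200 camera calls.

### The job

Fit the perforated tray into the drained shaking water bath: take it by its blue grip, tilt it so that the end away from the handle goes first through the open slot and in under the drive deck, then bring it level inside and lower it, without dropping it, until both holes are over the two brass studs and it lies flat and fully home on the carriage. Let go of it and leave the dishes, rack and other things on the bench where they are.

Things in the scene. Friction and masses are not known exactly. Their poses are not given: they have to be found in the camera images.
- bath: Small shaking water bath, drained dry, fixed, 340 (x) x 260 (y) mm, its top partly open. Origin on the bench under its centre, z up; all bath measures are from here, in mm. Inside, the steel tank spans x -90 to +150, y -105 to +105, floor at z 35; walls 20 to 25 thick, rim at z 141. From x -170 to +45 it is covered by a fixed drive deck and the tank runs on beneath the deck
- opening (a point): Centre of the slot left open in the bath's top, at rim height (bath x 97.5, y 0, z 140). Slot 105 mm in x (45 to 150) by 210 in y, narrower than the tray. Axes as the bath's
- deck_edge (a point): Middle of the deck's free edge, at its underside (bath x 45, y 0, z 135). The flat blue-grey deck spans the full width on the -x side (towards the robot) of this edge, 20 mm thick, top at z 155; a black keypad panel on it reaches z 170 for x below -60
- carriage (a point): Middle of the fixed carriage on the tank floor, at its top (bath x 35, y 0, z 45): a dark steel frame of flat bars, 200 (x) x 150 (y) mm, on which the tray lies. The space from here up to the deck is 90 mm high. Fully home the tray's x is along the bath's x and the centre of its underside is at bath x 45, y 0, z 45; its handle end is in the open slot, the other end beneath the deck
- pin_left (a point): Foot of the brass stud at the bath's +y side, on the carriage top (bath x 90, y +50, z 45). Stud 10 mm thick, 15 mm tall, its upper 6 mm tapered to 4 mm
- pin_right (a point): Foot of the other stud, the same, at bath y -50
- tray_mid (a point): Centre of the tray, half-way up (tray x 0, y 0, 75 mm above its underside). The tray is a perforated metal plate 180 (x) x 150 (y) mm, 4 thick, with folded-up lips 14 high in all around its edge, about 0.3 kg, lying flat on the bench at the start. Tray axes: x from the leading edge towards the handle end, z up
- tray_grip (a point): Centre of the blue plastic grip on the tray's handle (tray x +75, y 0, 122.5 above the underside). Grip 16 thick (x), 60 wide (y), 55 tall, its top 150 above the underside; below it a strap 5 thick, 40 wide runs down to the plate. Gripped across its 16 mm thickness the tray is held firmly against tipping. Fully home, the grip centre is 26 above the rim
- tray_front (a point): Middle of the tray's leading lower edge, the end away from the handle (tray x -90, y 0, z 0), which goes in first. Axes as the tray's
- tray_hole_left (a point): Centre of the tray's hole at +y, at the underside (tray x +45, y +50). Hole 16 mm across; goes over pin_left
- tray_hole_right (a point): The same at tray y -50; goes over pin_right
- tube_rack: Bystander: blue tube rack 80 x 200 x 70 mm with a few capped tubes to 104 mm, on the bench on the side of the bath where the tray is not. Origin under its middle. Leave it alone
- dish_red: Bystander: culture dish with red agar, 90 mm across, 16 tall. Origin under its middle. Leave it alone
- dish_pale: Bystander: culture dish with pale agar, 90 mm across, 16 tall. Origin under its middle. Leave it alone
- dish_brown: Bystander: two stacked culture dishes with brown agar, 90 mm across, 32 tall. Origin under its middle. Leave it alone
- burner: Bystander: Bunsen burner, green foot 84 mm across, 147 tall. Origin under its middle. Leave it alone
- flask: Bystander: conical flask with blue cap, 86 mm across, 137 tall. Origin under its middle. Leave it alone
- pipette: Bystander: pale blue pipette lying down, 300 mm long, 25 high. Origin under its middle. Leave it alone
- reagent: Bystander: white reagent bottle, 70 mm across, 130 tall. Origin under its middle. Leave it alone

How it is judged:
By the outcome, as a careful person would: the job done as asked, in the order asked, and still so for the second after the job is handed in, with the robot touching nothing.
It also fails if it takes over 51 s, if anything falls off the work surface, if the arm or the gripper's body presses on something with over 40 N, if the wrist force passes 120 N, or if a joint passes its speed limit or range.

## Working session

There is one attempt and no reset: what is moved stays moved. The work goes in short steps, Python scripts to look and compute and a shell command to move; the robot and the scene stay as the last step left them, time stands still between calls to the robot, and variables do not carry over. Pictures are saved under pics/ and viewed, about 8 in all and at most 12, crops included, and the job is handed in when it is done.

```bash
ls; mkdir -p pics
cat > h.py <<'E'
from workcell import *
import numpy as np, cv2
from scipy.spatial.transform import Rotation as R
def save(cam,name,crop=None,sc=1):
    f=grab_frame(cam)[:,:,::-1]
    if crop: l,t,r,b=crop; f=f[t:b,l:r]
    if sc!=1: f=cv2.resize(f,None,fx=sc,fy=sc,interpolation=cv2.INTER_CUBIC)
    cv2.imwrite('pics/'+name,f)
def cal(cam):
    c=calibration(cam); return np.array(c['mtx'],float),np.array(c['rvec'],float),np.array(c['tvec'],float)
def proj(p,cam):
    K,r,t=cal(cam); return cv2.projectPoints(np.float64(p).reshape(-1,3),r,t,K,None)[0].reshape(-1,2)
def onz(px,z,cam):
    K,r,t=cal(cam); M=cv2.Rodrigues(r)[0]; c=-M.T@t.ravel(); d=M.T@np.linalg.inv(K)@np.r_[px,1]
    return c+d*(z-c[2])/d[2]
E
python3 - <<'E'
from h import *
s=state(); print(s)
for cam in ("scene","top"):
    save(cam,cam+"0.png")
    K,r,t=cal(cam); print(cam,-cv2.Rodrigues(r)[0].T@t.ravel(),K[0,0])
    for q,z in [("bath",0),("opening",140),("deck_edge",135),("carriage",45),("pin_left",45),("pin_right",45),("tray_mid",75),("tray_grip",122.5),("tray_front",0),("tray_hole_left",0),("tray_hole_right",0),("tube_rack",0)]:
        for d in tip_of(q,cam)[:1]: print(q,np.round(d["location"]),round(d["confidence"],2),np.round(onz(d["location"],z,cam)))
E
```

```text
pics
{'time_s': 0.0, 'qpos': array([ 6.48574414e+01,  1.83505207e+01,  8.97071088e+01,  1.12276817e-03,
        7.20435448e+01, -1.14480510e+00]), 'qvel': array([ 0.01286344, -0.05700411,  0.05423782, -0.19263835,  0.00320571,
       -0.01836371]), 'effort': array([-1.77232710e-04, -4.12455153e+01, -2.31971937e+01,  7.28561310e-02,
        4.57430386e-02, -1.28374877e-04]), 'ee_pos': array([233.60738228, 524.81794926, 198.22677616]), 'ee_rot': array([-1.79898867e+02, -3.08864389e-03,  1.56001897e+02]), 'force': array([-1.25013274, -0.77575785, -0.45520448]), 'torque': array([-0.00754729,  0.00951166, -0.05577179]), 'gripper_width': 91.45740225921952}
scene [1119.56711457  569.18193633 1413.73091332] 470.98747986728506
opening [292. 207.] 0.55 [543.  59. 140.]
deck_edge [300. 197.] 0.79 [497.  50. 135.]
carriage [296. 212.] 0.82 [504.  43.  45.]
pin_right [283. 216.] 0.84 [546.  20.  45.]
tray_mid [222. 136.] 0.95 [ 461. -360.   75.]
tray_grip [203. 140.] 0.96 [ 538. -365.  122.]
tray_front [243. 130.] 0.95 [ 349. -373.    0.]
tray_hole_left [226. 160.] 0.8 [ 495. -318.    0.]
tray_hole_right [207. 150.] 0.98 [ 507. -407.    0.]
top [ 330.35567345   18.94816596 1481.52612216] 462.7909505034544
bath [383. 226.] 0.71 [ 501. -311.    0.]
opening [270. 202.] 0.66 [549.  51. 140.]
deck_edge [270. 219.] 0.94 [500.  51. 135.]
carriage [272. 227.] 0.72 [485.  46.  45.]
pin_left [251. 212.] 0.73 [531. 112.  45.]
pin_right [286. 204.] 0.63 [558.   1.  45.]
tray_mid [404. 237.] 0.65 [ 460. -356.   75.]
tray_grip [404. 209.] 0.77 [ 538. -348.  122.]
tray_front [398. 267.] 0.74 [ 370. -357.    0.]
tray_hole_left [381. 227.] 0.85 [ 498. -306.    0.]
tray_hole_right [416. 225.] 0.88 [ 505. -415.    0.]
tube_rack [164. 227.] 0.81 [482. 391.   0.]
```

View pics/scene0.png

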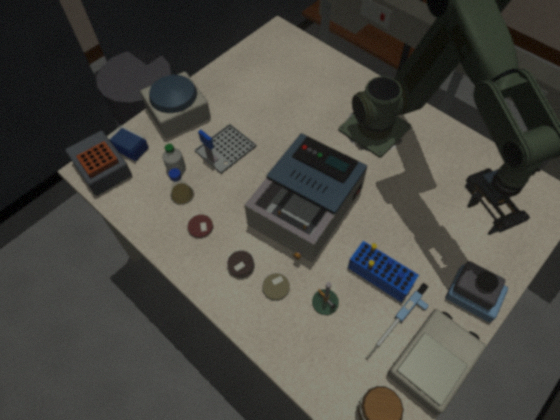

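View pics/top0.png

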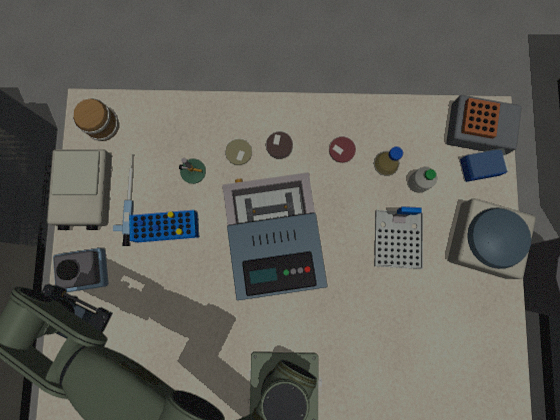

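The scene view shows the tray at about (226,150) with its blue grip at (206,138), and the bath at about (305,195). In the top view, the tray is at (399,238) with the grip at (405,210). The bath is turned a few degrees, with its deck edge running from (229,222) to (316,213). I'll take an enlarged crop to get the corners.

Run:
```python
from h import *
f=grab_frame("top")[:,:,::-1]
a=cv2.resize(f[165:305,215:335],None,fx=4,fy=4,interpolation=cv2.INTER_CUBIC)
b=cv2.resize(f[200:275,365:430],None,fx=4.6,fy=4.6,interpolation=cv2.INTER_CUBIC)
o=np.zeros((560,480+b.shape[1],3),np.uint8);o[:,:480]=a;o[:b.shape[0],480:]=b
o=np.clip(o.astype(float)*1.5,0,255).astype(np.uint8)
cv2.imwrite("pics/c1.png",o);print(o.shape)
```

```text
(560, 779, 3)
```

View pics/c1.png

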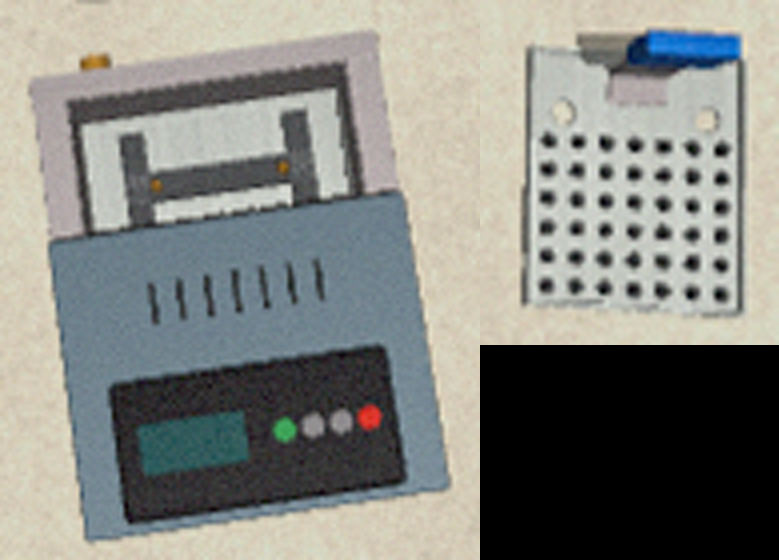

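Run:
```python
from h import *
from scipy.optimize import least_squares
def px(u,v,s,x0,y0,o=0): return [(u-o+.5)/s-.5+x0,(v+.5)/s-.5+y0]
B=[((52,242),(45,130,155)),((405,192),(45,-130,155)),((88,540),(-170,130,155)),((450,487),(-170,-130,155)),((30,80),(170,130,141)),((378,30),(170,-130,141)),((156,185),(90,50,58)),((283,167),(90,-50,58))]
T=[((563,113),(45,50,2)),((707,119),(45,-50,2)),((529,47),(90,75,14)),((522,304),(-90,75,14)),((742,314),(-90,-75,14))]
def fit(P,g,obs,cams):
    def f(p):
        r=[]
        for o,m,c in zip(obs,P,cams):
            q=R.from_euler('z',p[2]).apply(m)+[p[0],p[1],0]; r+=list(proj(q,c)[0]-o)
        return r
    s=least_squares(f,g,loss='soft_l1',x_scale=[100,100,.5]); return s
for nm,L,a,g in (("bath",B,(4,215,165,0),[460,50,.1]),("tray",T,(4.6,365,200,480),[460,-355,0])):
    s=fit([m for _,m in L],g,[px(*u,*a[:3],a[3]) for u,_ in L],["top"]*len(L))
    print(nm,s.x[:2].round(1),np.degrees(s.x[2]).round(2));print(np.round(s.fun.reshape(-1,2),1).tolist())
    x=s.x
    w=lambda m:R.from_euler('z',x[2]).apply(m)+[x[0],x[1],0]
    if nm=="bath":
        for q,m in (("deck_edge",(45,0,135)),("pin_right",(90,-50,45)),("carriage",(35,0,45))): print(q,proj(w(m),"scene"))
    else:
        for q,m in (("grip",(75,0,122.5)),("front",(-90,0,0)),("hl",(45,50,0)),("hr",(45,-50,0))): print(q,w(m).round(1),proj(w(m),"scene").round(1))
```

```text
bath [453.2  37.9] 9.35
[[-0.9, 0.0], [0.0, -0.2], [-0.3, 0.9], [0.6, 0.7], [-0.1, -0.6], [-0.2, -0.4], [0.4, -0.1], [0.4, -0.2]]
deck_edge [[298.26024951 196.58176746]]
pin_right [[278.12275255 213.59841425]]
carriage [[299.39292628 208.74227111]]
tray [ 460.3 -356.3] -2.09
[[-0.5, -0.2], [-0.6, 0.2], [0.2, -0.7], [0.4, 0.0], [0.4, 0.6]]
grip [ 535.2 -359.   122.5] [[205.1 140. ]]
front [ 370.3 -353.     0. ] [[242.5 136.3]]
hl [ 507.1 -308.     0. ] [[225.  163.9]]
hr [ 503.4 -407.9    0. ] [[207.5 149. ]]
```

```bash
cat > plan.py <<'E'
import numpy as np
from scipy.sparse import coo_matrix
from scipy.sparse.csgraph import dijkstra
def rect(x0,x1,z0,z1,s=4):
    X=np.linspace(x0,x1,max(2,int((x1-x0)/s)+1));Z=np.linspace(z0,z1,max(2,int((z1-z0)/s)+1))
    return [(x,z) for x in X for z in (z0,z1)]+[(x,z) for z in Z for x in (x0,x1)]
G=130 # grasp height on tray
P=np.array(rect(-90,90,0,4)+rect(-90,-88,0,14)+rect(88,90,0,14)+rect(72.5,77.5,4,95)+rect(67,83,95,150)+rect(53,97,G-19,G+60)+rect(-14,164,G+60,G+200,10))
BX=[(-170,45,135,155),(-150,-60,155,170),(150,172,0,141),(-65,135,30,45),(-115,-90,30,135),(-115,170,0,35),(85,95,45,60)]
def clr(cx,cz,a):
    c,s=np.cos(a),np.sin(a); x=cx+c*P[:,0]-s*P[:,1]; z=cz+s*P[:,0]+c*P[:,1]
    m=1e9
    for x0,x1,z0,z1 in BX:
        dx=np.maximum(x0-x,x-x1);dz=np.maximum(z0-z,z-z1)
        m=min(m,np.where((dx<0)&(dz<0),np.maximum(dx,dz),np.hypot(np.maximum(dx,0),np.maximum(dz,0))).min())
    return m
if __name__=="__main__":
    X=np.arange(0,251,5.);Z=np.arange(50,321,5.);A=np.arange(0,64,3.)
    C=np.array([[[clr(x,z,np.radians(a)) for a in A] for z in Z] for x in X])
    n=C.shape;idx=np.arange(C.size).reshape(n);W=1+400/np.clip(C,.5,20)**2
    r,c_,w=[],[],[]
    import itertools
    for d in itertools.product((-1,0,1),repeat=3):
        if d<=(0,0,0): continue
        s1=tuple(slice(max(0,-k),m-max(0,k)) for k,m in zip(d,n));s2=tuple(slice(max(0,k),m-max(0,-k)) for k,m in zip(d,n))
        ok=(C[s1]>2)&(C[s2]>2)
        r.append(idx[s1][ok]);c_.append(idx[s2][ok]);w.append(((W[s1]+W[s2])/2*np.linalg.norm(d))[ok])
    g=coo_matrix((np.concatenate(w),(np.concatenate(r),np.concatenate(c_))),(C.size,)*2).tocsr()
    s=idx[9,list(Z).index(70),0]; dist,pr=dijkstra(g,False,s,return_predecessors=True)
    for e in [idx[30,-1,0]]:
        print(C.flat[s],dist[e]);k=e
        while k>=0:
            i,j,l=np.unravel_index(k,n);print(X[i],Z[j],A[l],C[i,j,l].round(1));k=pr[k]
E
python3 plan.py
```

```text
10.0 149.29047889515593
150.0 320.0 0.0 165.7
145.0 315.0 3.0 155.6
145.0 310.0 6.0 146.0
145.0 305.0 9.0 136.4
145.0 300.0 12.0 126.9
145.0 295.0 15.0 117.4
145.0 290.0 18.0 108.2
145.0 285.0 21.0 99.0
145.0 280.0 21.0 94.1
140.0 275.0 24.0 84.4
140.0 270.0 27.0 75.6
140.0 265.0 30.0 67.2
140.0 260.0 33.0 59.3
140.0 255.0 36.0 52.1
140.0 250.0 39.0 45.8
140.0 245.0 42.0 41.0
140.0 240.0 45.0 37.3
140.0 235.0 45.0 33.8
140.0 230.0 45.0 30.2
140.0 225.0 45.0 26.9
140.0 220.0 45.0 24.2
140.0 215.0 45.0 22.4
140.0 210.0 45.0 21.5
140.0 205.0 45.0 21.5
140.0 200.0 45.0 21.5
140.0 195.0 45.0 21.5
140.0 190.0 45.0 21.5
135.0 185.0 48.0 20.8
130.0 180.0 48.0 19.1
125.0 175.0 48.0 19.3
120.0 170.0 48.0 21.8
115.0 165.0 45.0 22.3
110.0 160.0 42.0 20.9
105.0 155.0 42.0 21.3
100.0 150.0 42.0 21.7
95.0 145.0 42.0 22.1
90.0 140.0 39.0 20.4
85.0 135.0 39.0 21.2
80.0 130.0 36.0 20.6
75.0 125.0 33.0 20.8
70.0 120.0 30.0 21.5
65.0 115.0 30.0 20.0
60.0 115.0 30.0 20.8
55.0 115.0 27.0 18.5
50.0 110.0 24.0 18.6
45.0 105.0 21.0 21.0
40.0 100.0 18.0 24.4
40.0 95.0 15.0 23.1
40.0 90.0 12.0 22.0
40.0 85.0 9.0 21.1
40.0 80.0 6.0 20.5
40.0 75.0 3.0 17.4
45.0 70.0 0.0 10.0
```

```bash
cat >> h.py <<'E'
def Rdown(th,tilt=0): # tool y along angle th (deg, world), nose-down tilt
    b=R.from_euler('z',th,degrees=True)
    return b*R.from_euler('y',-tilt,degrees=True)*R.from_matrix(np.array([[0,1,0],[1,0,0],[0,0,-1.]]))
def rel(targets,start=None):
    s=state(); p0=np.array(s["ee_pos"]);r0=R.from_euler('xyz',s["ee_rot"],degrees=True)
    if start: p0,r0=start
    for p,r in targets:
        d=r0.inv().apply(np.array(p,float)-p0)/500; v=(r0.inv()*r).as_rotvec()/(np.pi/2)
        print(' '.join('%.3f'%k for k in np.r_[d,v]))
E
python3 - <<'E'
from h import *
rel([((385,83,280),Rdown(32)),((535,-359,240),Rdown(-2.1))])
rel([((535,-359,240),Rdown(-2.1))],((385,83,280),Rdown(32)))
E
```

```text
-0.636 -0.685 -0.162 0.000 -0.000 0.378
-1.270 -1.371 -0.082 0.000 -0.000 0.757
-0.909 -0.214 0.080 0.000 0.000 0.379
```

```bash
python3 -m jog '-0.32 -0.34 -0.16 0 0 0.19;-0.32 -0.34 -0.16 0 0 0.19;-0.32 -0.34 -0.16 0 0 0.19;-0.636 -0.685 -0.162 0 0 0.378;-0.636 -0.685 -0.162 0 0 0.378;-0.636 -0.685 -0.162 0 0 0.378;-0.636 -0.685 -0.162 0 0 0.378;-0.636 -0.685 -0.162 0 0 0.378;-0.636 -0.685 -0.162 0 0 0.378;-0.636 -0.685 -0.162 0 0 0.378;-0.636 -0.685 -0.162 0 0 0.378;-0.636 -0.685 -0.162 0 0 0.378' 1
python3 - <<'E'
from h import *
rel([((535,-359,240),Rdown(-2.1))])
E
```

```text
time_s: 2.35
ee_pos: [386.1, 79.3, 280.9]
ee_rot: [179.9, 0.1, 121.8]
force: [1.0, 1.3, -0.5]
gripper_width: 91.0
-0.902 -0.209 0.084 0.001 0.001 0.376
```

```bash
python3 -m jog '-0.902 -0.209 0.084 0 0 0.376;-0.902 -0.209 0.084 0 0 0.376;-0.902 -0.209 0.084 0 0 0.376;-0.902 -0.209 0.084 0 0 0.376;-0.902 -0.209 0.084 0 0 0.376;-0.902 -0.209 0.084 0 0 0.376;-0.902 -0.209 0.084 0 0 0.376;-0.902 -0.209 0.084 0 0 0.376;-0.902 -0.209 0.084 0 0 0.376;-0.902 -0.209 0.084 0 0 0.376;-0.902 -0.209 0.084 0 0 0.376;-0.902 -0.209 0.084 0 0 0.376;-0.902 -0.209 0.084 0 0 0.376'
python3 - <<'E'
from h import *
print(state()["qpos"].round(0))
save("scene","s2.png",(130,60,330,220),4)
rel([((535,-359,133),Rdown(-2.1))])
print(proj([(535,-359,122.5),(535,-359,150)],"scene"))
E
```

```text
time_s: 3.43
ee_pos: [535.0, -361.9, 238.1]
ee_rot: [180.0, 0.1, 87.8]
force: [0.0, 0.3, -0.0]
gripper_width: 91.4
[-35.  24.  76.  -0.  80. -33.]
0.001 0.000 0.212 0.001 -0.000 -0.001
[[205.17370539 140.00230793]
 [203.96749002 134.93293293]]
```

View pics/s2.png

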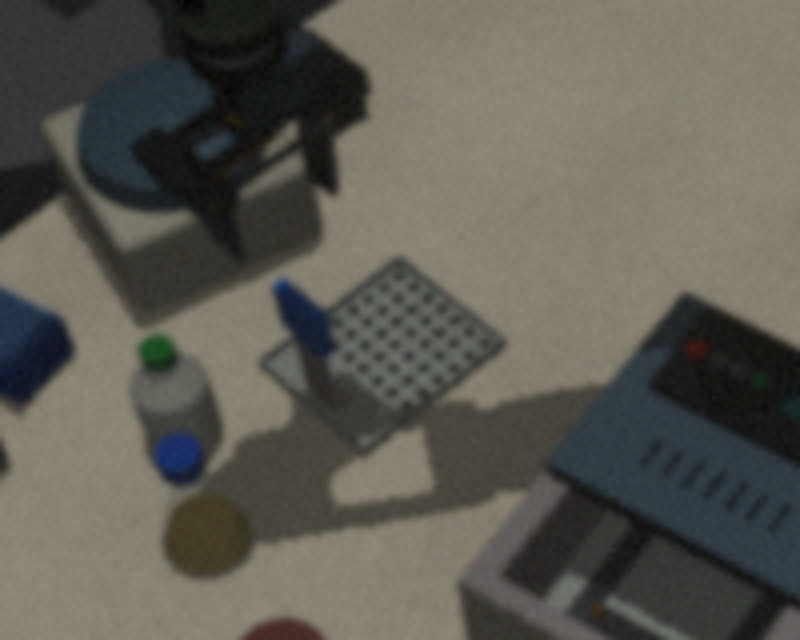

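The grip spans crop (280,285) to (330,350), which is full-image (200,131) to (212,147). That matches the predicted (205,140), with the open jaws above it. I'll narrow the jaws to about 50 mm to clear the reagent bottle, descend, and grip.

```bash
python3 -m jog '0 0 0.07 0 0 0;0 0 0.14 0 0 0;0.001 0 0.18 0 0 0;0.001 0 0.21 0 0 0;0.001 0 0.21 0 0 0;0.001 0 0.21 0 0 0' 0.1
python3 - <<'E'
from h import *
print(state()["force"])
for q in ("reagent","flask"):
    for d in tip_of(q,"top")[:1]: print(q,d["confidence"],onz(d["location"],0,"top").round())
E
python3 -m jog '0 0 0 0 0 0;0 0 0 0 0 0;0 0 0 0 0 0;0 0 0 0 0 0;0 0 0 0 0 0;0 0 0 0 0 0;0 0 0 0 0 0;0 0 0 0 0 0' -1 50
```

```text
time_s: 3.98
ee_pos: [534.5, -357.5, 134.4]
ee_rot: [180.0, -0.1, 87.9]
force: [-0.5, -0.7, 0.2]
gripper_width: 54.1
[-0.53028264 -0.68276935  0.23729375]
reagent 0.76 [ 643. -428.    0.]
flask 0.66 [ 705. -330.    0.]
time_s: 4.75
ee_pos: [535.6, -358.8, 135.9]
ee_rot: [179.8, 0.1, 87.9]
force: [0.0, 0.4, -0.8]
gripper_width: 0.9
```

The jaws closed to 0.9 mm, so they missed the grip. I'll look.

Run:
```python
from h import *
save("scene","s3.png",(160,80,280,170),6)
for c in("scene","top"):
    grab_frame(c)
    for q,z in (("tray_grip",122.5),("tray_front",0),("tray_mid",75),("tray_hole_left",0),("tray_hole_right",0)):
        for d in tip_of(q,c)[:1]: print(c,q,np.round(d["location"],1),round(d["confidence"],2),onz(d["location"],z,c).round())
```

```text
scene tray_grip [203.3 136.6] 0.95 [ 529. -375.  122.]
scene tray_front [243.8 132.2] 0.68 [ 352. -364.   -0.]
scene tray_mid [223.8 137.9] 0.92 [ 461. -350.   75.]
scene tray_hole_left [225.2 161.3] 0.75 [ 498. -316.    0.]
scene tray_hole_right [206.7 147.5] 0.9 [ 500. -416.   -0.]
top tray_grip [408.1 209.9] 0.82 [ 536. -359.  122.]
top tray_mid [402.5 237. ] 0.87 [ 460. -353.   75.]
top tray_hole_left [381.9 224.2] 0.9 [ 507. -308.    0.]
top tray_hole_right [415.8 225.9] 0.85 [ 503. -416.    0.]
```

View pics/s3.png

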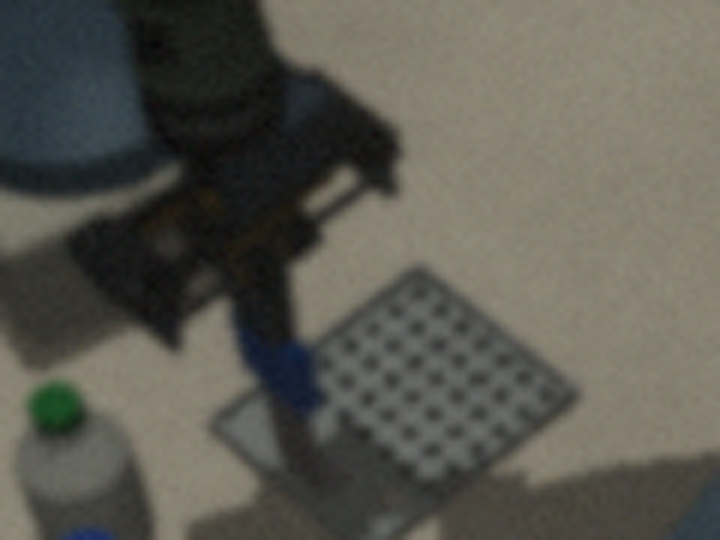

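Run:
```python
from h import *
s=state();print(s["gripper_width"],s["ee_pos"],s["force"])
def c(p): return (6*(proj(p,"scene")-[160,80])).round().tolist()
print("tip",c([(535,-359,114),(535,-359,195)]))
print("grip top ends",c([(535,-329,150),(535,-389,150)]),"bottom",c([(535,-329,95),(535,-389,95)]))
print("tray corners z14",c([R.from_euler('z',-2.09,degrees=True).apply(m)+[460.3,-356.3,0] for m in ((90,75,14),(90,-75,14),(-90,75,14),(-90,-75,14))]))
```

```text
0.5513490055618683 [ 535.66693003 -358.86497351  136.03885441] [ 0.71498143  0.61350847 -0.4932331 ]
tip [[273.0, 369.0], [252.0, 278.0]]
grip top ends [[299.0, 357.0], [229.0, 303.0]] bottom [[312.0, 416.0], [244.0, 363.0]]
tray corners z14 [[359.0, 556.0], [201.0, 419.0], [574.0, 388.0], [415.0, 262.0]]
```

```bash
python3 -m jog '0 0 -0.02 0 0 0;0 0 -0.04 0 0 0;0 0 -0.06 0 0 0;0 0 -0.06 0 0 0;0 0 -0.06 0 0 0;0 0 -0.06 0 0 0'
python3 - <<'E'
from h import *
print(state()["force"])
save("scene","s4.png",(170,90,270,170),8)
E
```

```text
time_s: 5.9
ee_pos: [535.5, -358.7, 166.2]
ee_rot: [179.8, 0.1, 87.9]
force: [-0.1, -0.2, -0.2]
gripper_width: 0.3
[-0.14766763 -0.16049528 -0.23217154]
```

View pics/s4.png

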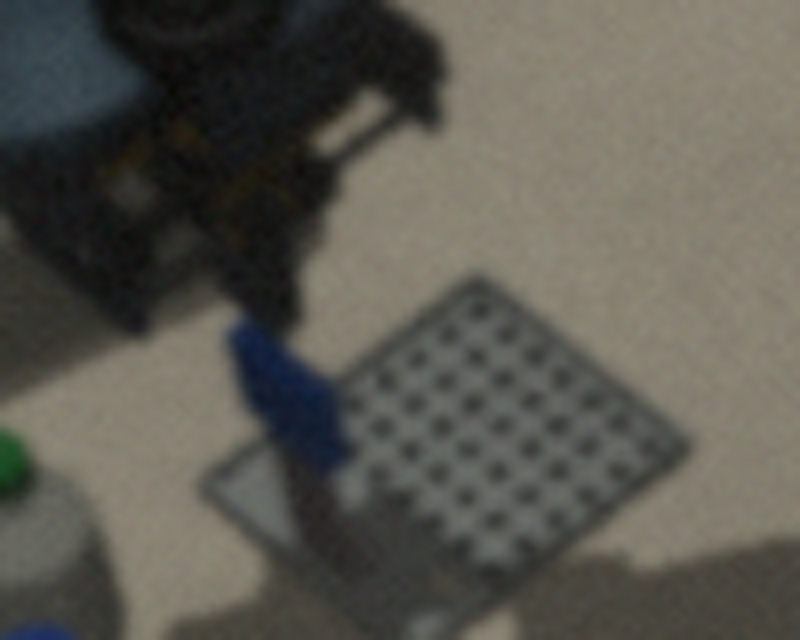

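The jaws aren't holding the grip. The tray hasn't moved. In the image the fingertips sit about 4–5 px (roughly 25–35 mm) above where the reported TCP projects, so they seem to have closed just over the grip's top. I'll open, go 30 mm lower (the gripper body stays clear either way) and check with both the force and the picture.

```bash
python3 -m jog '0 0 0 0 0 0;0 0 0 0 0 0;0 0 0 0 0 0;0 0 0 0 0 0;0 0 0.03 0 0 0;0 0 0.06 0 0 0;0 0 0.08 0 0 0;0 0 0.1 0 0 0;0 0 0.116 0 0 0;0 0 0.126 0 0 0;0 0 0.126 0 0 0' 0.6; python3 -m jog '0 0 0 0 0 0;0 0 0 0 0 0;0 0 0 0 0 0;0 0 0 0 0 0;0 0 0 0 0 0;0 0 0 0 0 0;0 0 0 0 0 0;0 0 0 0 0 0' -1 50;  python3 - <<'E'
from h import *
save("scene","s5.png",(170,90,270,170),8)
E
```

```text
time_s: 6.87
ee_pos: [535.0, -358.4, 101.5]
ee_rot: [179.9, -0.0, 87.9]
force: [-0.4, 0.3, 0.5]
gripper_width: 70.9
time_s: 7.53
ee_pos: [535.0, -358.4, 101.6]
ee_rot: [179.9, 0.0, 87.9]
force: [0.2, -0.4, -0.2]
gripper_width: 22.8
```

View pics/s5.png

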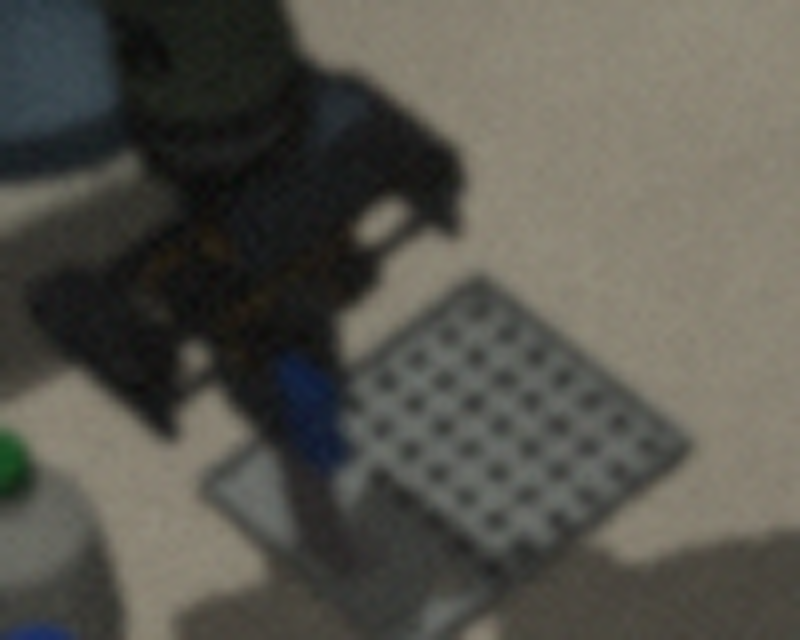

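The fingers now straddle the grip and the jaws are still closing (blue is visible at crop (310,400)). I'll let them finish, then lift a little.

```bash
python3 -m jog '0 0 0 0 0 0;0 0 0 0 0 0;0 0 0 0 0 0;0 0 0 0 0 0;0 0 0 0 0 0' -1 55; python3 -m jog '0 0 -0.02 0 0 0;0 0 -0.06 0 0 0;0 0 -0.12 0 0 0;0 0 -0.18 0 0 0;0 0 -0.18 0 0 0;0 0 -0.18 0 0 0';  python3 - <<'E'
from h import *
for c in("scene","top"):
    grab_frame(c)
    for q in ("tray_grip","tray_front","tray_mid","tray_hole_left","tray_hole_right"):
        for d in tip_of(q,c)[:1]: print(c,q,np.round(d["location"],1),round(d["confidence"],2))
w=lambda m:R.from_euler('z',-2.1,degrees=True).apply(m)+[460.3,-356.3,90]
for m in ((75,0,122.5),(-90,0,0),(0,0,75),(45,50,0),(45,-50,0)): print(proj(w(m),"scene").round(1),proj(w(m),"top").round(1))
E
```

```text
time_s: 8.0
ee_pos: [534.6, -358.3, 101.5]
ee_rot: [180.0, -0.0, 87.9]
force: [-2.4, -0.2, 0.3]
gripper_width: 15.8
time_s: 8.5
ee_pos: [535.8, -358.9, 193.8]
ee_rot: [179.7, 0.1, 87.9]
force: [0.5, -0.7, -2.8]
gripper_width: 15.7
scene tray_grip [199.  122.8] 0.56
scene tray_front [239.6 116.7] 0.91
scene tray_mid [222.  117.9] 0.59
scene tray_hole_left [222.5 149.1] 0.96
scene tray_hole_right [202.7 132.5] 0.6
top tray_grip [417.1 204.1] 0.93
top tray_mid [274.7 238.2] 0.73
top tray_hole_left [389.9 222.3] 0.83
[[201.  122.9]] [[417.1 205.5]]
[[240.5 120.7]] [[404.5 266.5]]
[[219.6 120.2]] [[411.9 234.1]]
[[222.1 148.8]] [[388.5 220.6]]
[[203.8 133.6]] [[421.7 222.5]]
```

The tray is held: the width is 15.7 mm, the lift shows 2.8 N of weight, and the networks agree with the model raised by 90 mm. Next is the carry.

```bash
cat >> h.py <<'E'
BP=np.array([453.2,37.9,0]);BY=9.35
OFF=np.array([74.5,0.6,101.5])
def T(cx,cz,a,cy=0,dyaw=0,off=None):
    b=R.from_euler('z',BY,degrees=True); rt=R.from_euler('z',BY+dyaw,degrees=True)*R.from_euler('y',-a,degrees=True)
    return BP+b.apply([cx,cy,cz])+rt.apply(OFF if off is None else off), Rdown(BY+dyaw,a)
E
python3 - <<'E'
from h import *
w=lambda x,y,z,th,a:(np.array([x,y,z])+(R.from_euler('z',th,degrees=True)*R.from_euler('y',-a,degrees=True)).apply(OFF),Rdown(th,a))
m=[w(470,-300,200,0,5),w(540,-150,250,4,22),T(140,250,45)]
print([x[0].round() for x in m]); rel(m)
E
```

```text
[array([ 535., -299.,  308.]), array([ 571., -147.,  372.]), array([572.,  58., 374.])]
0.118 -0.003 -0.233 -0.055 0.001 -0.023
0.425 0.057 -0.361 -0.244 0.013 -0.067
0.835 0.045 -0.366 -0.498 0.050 -0.121
```

```bash
python3 -m jog '0 0 -0.05 0 0 0;0.03 0 -0.11 -0.01 0 0;0.06 0 -0.17 -0.03 0 -0.01;0.118 0 -0.233 -0.055 0 -0.023;0.17 0.01 -0.265 -0.09 0 -0.03;0.23 0.02 -0.295 -0.125 0.005 -0.04;0.29 0.035 -0.32 -0.165 0.008 -0.05;0.36 0.045 -0.34 -0.205 0.01 -0.06;0.425 0.057 -0.361 -0.244 0.013 -0.067;0.49 0.056 -0.362 -0.285 0.02 -0.075;0.56 0.055 -0.363 -0.33 0.026 -0.085;0.63 0.052 -0.364 -0.375 0.032 -0.095;0.7 0.05 -0.365 -0.42 0.038 -0.105;0.77 0.048 -0.366 -0.46 0.045 -0.113;0.835 0.045 -0.366 -0.498 0.05 -0.121;0.835 0.045 -0.366 -0.498 0.05 -0.121;0.835 0.045 -0.366 -0.498 0.05 -0.121;0.835 0.045 -0.366 -0.498 0.05 -0.121'
python3 - <<'E'
from h import *
s=state();print(s["ee_pos"],T(140,250,45)[0],s["qpos"].round(0))
p=np.array(s["ee_pos"]);r=R.from_euler('xyz',s["ee_rot"],degrees=True)
rt=r*Rdown(0).inv(); t=p-rt.apply(OFF)   # hyp A (tool-fixed)
u=p+[0,0,29]-rt.apply(OFF+[0,0,29])      # hyp B (world offset)
print("A",t,"B",u)
for c in("scene","top"):
    grab_frame(c)
    for q,m in (("tray_grip",(75,0,122.5)),("tray_front",(-90,0,0)),("tray_mid",(0,0,75)),("tray_hole_left",(45,50,0)),("tray_hole_right",(45,-50,0))):
        for d in tip_of(q,c)[:1]: print(c,q,np.round(d["location"],1),round(d["confidence"],2),"A",proj(t+rt.apply(m),c).round(1),"B",proj(u+rt.apply(m),c).round(1))
f=[cv2.resize(grab_frame(c)[y:y+140,x:x+130],None,fx=3,fy=3,interpolation=cv2.INTER_CUBIC)[:,:,::-1] for c,x,y in (("scene",230,90),("top",205,150))]
cv2.imwrite("pics/s6.png",np.clip(np.hstack(f)*1.5,0,255))
E
```

```text
time_s: 10.6
ee_pos: [572.0, 58.0, 374.6]
ee_rot: [135.0, 0.0, 99.4]
force: [1.3, -0.4, -1.7]
gripper_width: 15.6
[571.97626876  58.02968472 374.59200967] [572.40429075  58.13536018 374.45079349] [  1.  -7. 108.  10.  35. -15.]
A [590.82425598  60.50309697 250.12717283] B [611.03938429  63.85241008 258.60570386]
scene tray_grip [286.2 162.5] 0.65 A [[287.8 161.9]] B [[283.6 165.3]]
scene tray_front [292.9 190. ] 0.84 A [[293.2 194.7]] B [[289.6 197.9]]
scene tray_mid [294.5 176.5] 0.7 A [[291.5 175.4]] B [[287.6 178.7]]
scene tray_hole_left [289.4 203.6] 0.66 A [[290.2 208.6]] B [[286.2 212.3]]
scene tray_hole_right [260.  190.1] 0.84 A [[260.8 192.4]] B [[256.5 195.9]]
top tray_grip [262.8 178.4] 0.75 A [[266.2 181.6]] B [[264.9 172.6]]
top tray_hole_left [243.8 173.4] 0.73 A [[245.3 168.8]] B [[244.  160.5]]
top tray_hole_right [286. 163.] 0.85 A [[282.5 163.5]] B [[281.4 155.2]][ WARN:0@8.913] global loadsave.cpp:1063 imwrite_ Unsupported depth image for selected encoder is fallbacked to CV_8U.
```

View pics/s6.png

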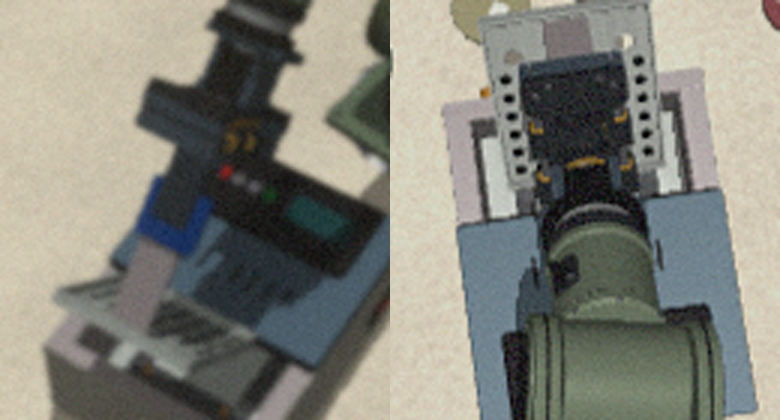

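The pictures fit a tool-fixed offset (hypothesis A). The top crop shows the holes at (513,57) and (628,42), which is full-image (246,169) and (284,164), against (245,169) and (282.5,163.5) predicted. The tray is tilted 45° over the slot with its nose inside the opening's outline. Next are the insertion waypoints.

Run:
```python
from h import *
import plan
W=np.array([(140,250,45),(140,222,45),(140,195,45),(130,182,47.5),(120,170,47),(105,155,42.5),(90,140,39)],float)
print([round(plan.clr(x,z,np.radians(a)),1) for x,z,a in W])
k=np.arange(0,6.01,.5); I=[np.interp(k,range(7),W[:,j]) for j in range(3)]
rel([T(*v) for v in zip(*I)])
```

```text
[np.float64(44.4), np.float64(25.2), np.float64(21.5), np.float64(17.0), np.float64(20.4), np.float64(21.8), np.float64(20.4)]
0.000 0.000 0.000 -0.000 -0.000 0.000
0.000 -0.019 0.020 -0.000 -0.000 0.000
0.000 -0.039 0.040 -0.000 -0.000 0.000
0.000 -0.058 0.059 -0.000 -0.000 0.000
0.000 -0.077 0.078 -0.000 -0.000 0.000
0.000 -0.098 0.077 -0.014 -0.000 0.000
0.000 -0.119 0.076 -0.028 -0.000 0.000
0.000 -0.134 0.078 -0.025 -0.000 0.000
0.000 -0.148 0.080 -0.022 -0.000 0.000
0.000 -0.161 0.086 0.003 -0.000 0.000
0.000 -0.175 0.092 0.028 -0.000 0.000
0.000 -0.190 0.097 0.047 -0.000 0.000
0.000 -0.205 0.102 0.066 -0.000 0.000
```

```bash
python3 -m jog '0 -0.019 0.02 0 0 0;0 -0.039 0.04 0 0 0;0 -0.058 0.059 0 0 0;0 -0.077 0.078 0 0 0;0 -0.077 0.078 0 0 0;0 -0.098 0.077 -0.014 0 0;0 -0.119 0.076 -0.028 0 0;0 -0.134 0.078 -0.025 0 0;0 -0.148 0.08 -0.022 0 0;0 -0.161 0.086 0.003 0 0;0 -0.175 0.092 0.028 0 0;0 -0.19 0.097 0.047 0 0;0 -0.205 0.102 0.066 0 0;0 -0.205 0.102 0.066 0 0;0 -0.205 0.102 0.066 0 0;0 -0.205 0.102 0.066 0 0'
python3 - <<'E'
from h import *
import plan
print(state()["ee_pos"],T(90,140,39)[0],state()["force"])
W=np.array([(90,140,39),(77,128,35),(65,117,30),(55,111,25),(45,105,21),(42,95,15),(41,85,9),(43,78,4),(45,72,0)],float)
print([round(float(plan.clr(x,z,np.radians(a))),1) for x,z,a in W])
k=np.arange(0,8.01,.5); I=[np.interp(k,range(9),W[:,j]) for j in range(3)]
rel([T(*v) for v in zip(*I)])
f=[cv2.resize(grab_frame(c)[y:y+140,x:x+130],None,fx=3,fy=3,interpolation=cv2.INTER_CUBIC)[:,:,::-1] for c,x,y in (("scene",230,90),("top",205,150))]
cv2.imwrite("pics/s7.png",np.clip(np.hstack(f)*1.5,0,255).astype(np.uint8))
E
```

```text
time_s: 12.63
ee_pos: [536.9, 52.1, 266.7]
ee_rot: [140.9, -0.0, 99.4]
force: [0.2, 0.1, -2.1]
gripper_width: 15.7
[536.85397733  52.077642   266.66173363] [536.00759419  52.14255403 265.76468422] [ 0.22470502  0.09311997 -2.10655442]
[20.4, 20.1, 21.7, 15.7, 21.0, 21.1, 20.1, 17.2, 12.0]
0.000 -0.002 0.000 0.002 -0.000 0.000
0.000 -0.013 0.007 0.024 -0.000 0.000
0.000 -0.024 0.013 0.046 -0.000 0.000
0.000 -0.032 0.022 0.074 -0.000 0.000
0.000 -0.040 0.030 0.102 -0.000 0.000
0.000 -0.044 0.037 0.129 -0.000 0.000
0.000 -0.049 0.043 0.157 -0.000 0.000
0.000 -0.055 0.049 0.179 -0.000 0.000
0.000 -0.061 0.054 0.202 -0.000 0.000
0.000 -0.062 0.071 0.235 -0.000 0.000
0.000 -0.064 0.088 0.268 -0.000 0.000
0.000 -0.065 0.107 0.302 -0.000 0.000
0.000 -0.067 0.126 0.335 -0.000 0.000
0.000 -0.065 0.143 0.363 -0.000 0.000
0.000 -0.064 0.160 0.390 -0.000 0.000
0.000 -0.064 0.174 0.413 -0.000 0.000
0.000 -0.064 0.188 0.435 -0.000 0.000
```

View pics/s7.png

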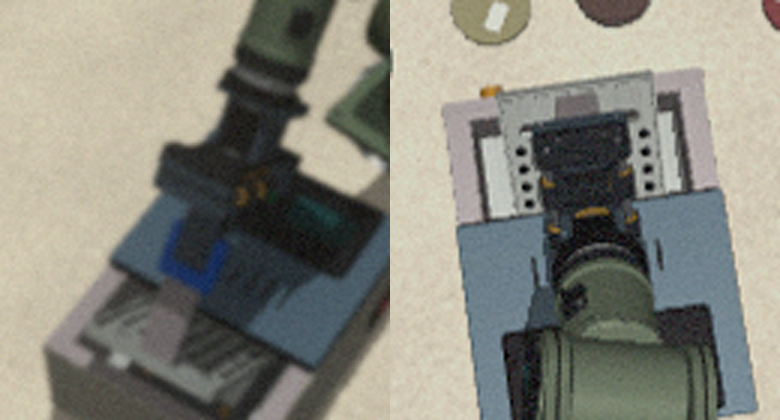

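The nose is in under the deck and the tray sits centred between the side walls (top-crop edges at 497 and 663, against walls at about 472 and 690). There has been no contact force. I'll continue, levelling to 12 mm above the stud tips.

```bash
python3 -m jog '0 -0.013 0.007 0.024 0 0;0 -0.024 0.013 0.046 0 0;0 -0.032 0.022 0.074 0 0;0 -0.04 0.03 0.102 0 0;0 -0.044 0.037 0.129 0 0;0 -0.049 0.043 0.157 0 0;0 -0.055 0.049 0.179 0 0;0 -0.061 0.054 0.202 0 0;0 -0.062 0.071 0.235 0 0;0 -0.064 0.088 0.268 0 0;0 -0.065 0.107 0.302 0 0;0 -0.067 0.126 0.335 0 0;0 -0.065 0.143 0.363 0 0;0 -0.064 0.16 0.39 0 0;0 -0.064 0.174 0.413 0 0;0 -0.064 0.188 0.435 0 0;0 -0.064 0.188 0.435 0 0;0 -0.064 0.188 0.435 0 0;0 -0.064 0.188 0.435 0 0'
python3 - <<'E'
from h import *
s=state();p=np.array(s["ee_pos"]);r=R.from_euler('xyz',s["ee_rot"],degrees=True)
print(p,T(45,72,0)[0],s["force"],s["qpos"].round())
rt=r*Rdown(0).inv(); t=p-rt.apply(OFF)
for c in("scene","top"):
    grab_frame(c)
    for q,m in (("tray_grip",(75,0,122.5)),("tray_hole_left",(45,50,0)),("tray_hole_right",(45,-50,0))):
        for d in tip_of(q,c)[:1]: print(c,q,np.round(d["location"],1),round(d["confidence"],2),proj(t+rt.apply(m),c).round(1))
    for y in(50,-50): print("stud top",proj(BP+R.from_euler('z',BY,degrees=True).apply([90,y,58]),c).round(1))
f=[cv2.resize(grab_frame(c)[y:y+b,x:x+a],(400,500),interpolation=cv2.INTER_CUBIC)[:,:,::-1] for c,x,y,a,b in (("scene",250,170,68,85),("top",215,165,80,100))]
cv2.imwrite("pics/s8.png",np.clip(np.hstack(f)*1.7,0,255).astype(np.uint8))
E
```

```text
time_s: 14.32
ee_pos: [570.5, 57.7, 173.6]
ee_rot: [180.0, -0.0, 99.4]
force: [0.3, 0.8, -2.3]
gripper_width: 15.7
[570.51373348  57.67805687 173.61392358] [571.01488164  57.90659054 173.5       ] [ 0.32094966  0.79074602 -2.30785182] [ 5. 19. 92.  0. 69. -5.]
scene tray_grip [284.1 202.1] 0.78 [[285.5 203.4]]
scene tray_hole_left [303.5 221.5] 0.92 [[303.6 223.7]]
scene tray_hole_right [279.1 210.2] 0.88 [[278.  209.4]]
stud top [[303.4 225.9]]
stud top [[278.  211.6]]
top tray_grip [268.8 191.5] 0.47 [[267.5 191.1]]
top tray_hole_left [253.7 210. ] 0.63 [[253.8 210.2]]
top tray_hole_right [286.3 203.7] 0.65 [[285.9 205.6]]
stud top [[254.  210.7]]
stud top [[285.8 206.2]]
```

View pics/s8.png

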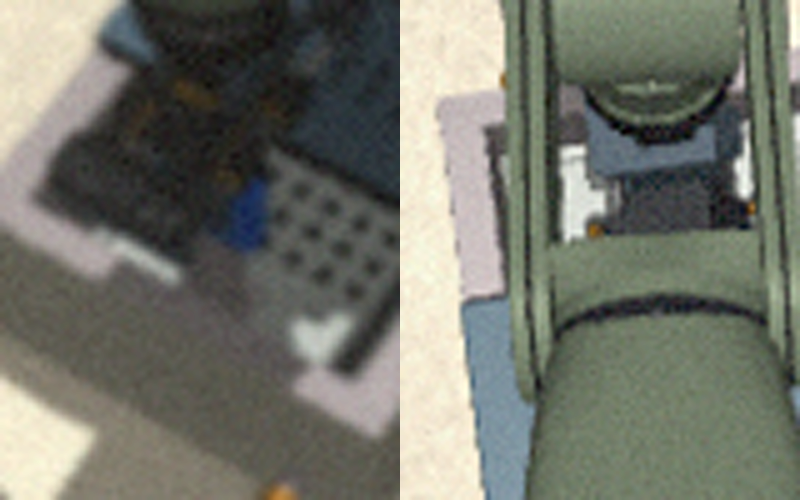

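The top view is mostly blocked by the arm, and the scene view shows the tray level in the tank with no contact force. The model puts the holes within about 1 px of the studs, so I'll lower in small steps and watch the force.

```bash
python3 -m jog '0 0 0.01 0 0 0;0 0 0.018 0 0 0;0 0 0.024 0 0 0;0 0 0.028 0 0 0;0 0 0.032 0 0 0;0 0 0.034 0 0 0;0 0 0.034 0 0 0;0 0 0.034 0 0 0'; python3 -c "
from h import *
print(state()['torque'],T(45,55,0)[0])"
```

```text
time_s: 15.48
ee_pos: [570.5, 57.7, 156.4]
ee_rot: [-180.0, -0.0, 99.4]
force: [-0.1, -0.6, -3.2]
gripper_width: 15.7
[-0.11747149 -0.08746916  0.0278748 ] [571.01488164  57.90659054 156.5       ]
```

No contact with the stud tips nominally 5 mm through the holes. I'll keep going.

```bash
python3 -m jog '0 0 0.006 0 0 0;0 0 0.012 0 0 0;0 0 0.016 0 0 0;0 0 0.018 0 0 0;0 0 0.018 0 0 0;0 0 0.018 0 0 0'; python3 -c "
from h import *
print(state()['torque'])"
```

```text
time_s: 15.98
ee_pos: [570.5, 57.7, 147.4]
ee_rot: [-180.0, -0.0, 99.4]
force: [-0.2, 0.1, -2.8]
gripper_width: 16.2
[-0.02696231 -0.11564719 -0.02759301]
```

```bash
python3 -m jog '0 0 0.002 0 0 0;0 0 0.004 0 0 0;0 0 0.006 0 0 0;0 0 0.006 0 0 0;0 0 0.006 0 0 0'; python3 -c "
from h import *
print(state()['torque'],state()['ee_pos'])"
```

```text
time_s: 16.4
ee_pos: [570.8, 57.9, 146.7]
ee_rot: [179.9, 0.0, 99.4]
force: [-2.1, 0.9, 9.2]
gripper_width: 15.8
[-0.36578572  0.68413615 -0.0907752 ] [570.81792962  57.928126   146.74528526]
```

Contact came at TCP z 146.7, which puts the tray underside at about 45 mm, the home height. I'll release and lift straight up.

```bash
python3 -m jog '0 0 0 0 0 0;0 0 0 0 0 0;0 0 0 0 0 0;0 0 0 0 0 0;0 0 0 0 0 0;0 0 0 0 0 0;0 0 0 0 0 0' 0; python3 -m jog '0 0 -0.03 0 0 0;0 0 -0.07 0 0 0;0 0 -0.12 0 0 0;0 0 -0.18 0 0 0;0 0 -0.24 0 0 0;0 0 -0.3 0 0 0;0 0 -0.36 0 0 0;0 0 -0.4 0 0 0;0 0 -0.4 0 0 0'; python3 -c "
from h import *
print(state()['qpos'].round())"
```

```text
time_s: 16.98
ee_pos: [570.8, 57.9, 146.5]
ee_rot: [179.9, -0.0, 99.4]
force: [-0.1, 0.4, 0.2]
gripper_width: 45.5
time_s: 17.73
ee_pos: [572.3, 58.0, 351.7]
ee_rot: [179.4, 0.0, 99.4]
force: [-1.2, 0.2, -0.2]
gripper_width: 45.5
[ 5. 15. 73.  0. 92. -5.]
```

```bash
python3 -m jog '0.08 0 0 0 0 0;0.16 0 0 0 0 0;0.24 0 0 0 0 0;0.32 0 0 0 0 0;0.4 0 0 0 0 0;0.48 0 0 0 0 0;0.56 0 0 0 0 0;0.64 0 0 0 0 0;0.7 -0.1 0 0 0 0;0.7 -0.15 0 0 0 0;0.7 -0.2 0 0 0 0;0.7 -0.2 0 0 0 0;0.7 -0.2 0 0 0 0'
python3 - <<'E'
from h import *
for c in("scene","top"):
    grab_frame(c)
    b=R.from_euler('z',BY,degrees=True)
    for q,m in (("tray_grip",(120,0,167.5)),("tray_hole_left",(90,50,45)),("tray_hole_right",(90,-50,45)),("pin_left",(90,50,45)),("pin_right",(90,-50,45))):
        for d in tip_of(q,c)[:1]: print(c,q,np.round(d["location"],1),round(d["confidence"],2),proj(BP+b.apply(m),c).round(1))
f=[cv2.resize(grab_frame(c)[y:y+b,x:x+a],(400,500),interpolation=cv2.INTER_CUBIC)[:,:,::-1] for c,x,y,a,b in (("scene",250,170,68,85),("top",220,170,80,100))]
cv2.imwrite("pics/s9.png",np.clip(np.hstack(f)*1.7,0,255).astype(np.uint8))
E
```

```text
time_s: 18.82
ee_pos: [415.6, 387.0, 350.1]
ee_rot: [179.4, 0.1, 99.5]
force: [0.5, 0.0, 0.2]
gripper_width: 46.1
scene tray_grip [287.  206.5] 0.82 [[285.5 208.2]]
scene tray_hole_left [301.1 226.4] 0.65 [[303.3 227.8]]
scene tray_hole_right [276.2 210.3] 0.73 [[278.1 213.6]]
scene pin_left [306.3 227.3] 0.84 [[303.3 227.8]]
scene pin_right [282.3 212.5] 0.58 [[278.1 213.6]]
top tray_grip [265.6 190.9] 0.59 [[267.7 192.7]]
top tray_hole_left [286.7 207. ] 0.73 [[254.2 211.3]]
top tray_hole_right [287.9 208. ] 0.76 [[285.7 206.8]]
top pin_left [249.7 209.7] 0.89 [[254.2 211.3]]
top pin_right [286.4 207.2] 0.77 [[285.7 206.8]]
```

View pics/s9.png

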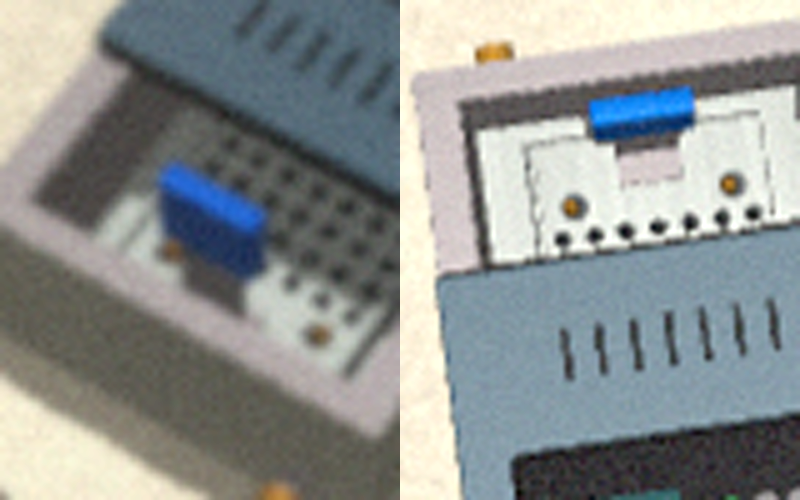

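Both brass studs show through the two holes: top crop (572,207) and (731,184), scene crop (173,250) and (320,332). The tray lies flat, square in the tank, with the grip upright in the slot and the arm clear.

```bash
python3 -c "
from workcell import *
print(job_done())"
```

```text
the job is handed in; nothing more can be done
None
```

The tray is fitted in the bath, released, and handed in at about 19.2 s, with the arm clear. I took it by the blue grip and tilted it 45–47° nose-first through the slot and under the deck. Inside, I brought it level and lowered it over the studs.

**Last checks:**
- **Seating:** Contact came at an underside height of about 45 mm, the home height, at about 12 N. The last pictures show both brass studs inside the holes and the tray lying flat and square.
- **Other things on the bench:** I did not move any of them on purpose, and no force reading suggested a touch, but I did not check each one afterwards.

**What failed or disagreed:**
- **First grasp missed:** The fingers closed just above the grip, because in the pictures the fingertips sat about 30 mm higher than the reported tool position suggests. I went 30 mm lower and it held. The offset stayed fixed to the tool when tilted, so I planned the insertion from the pose where I gripped the tray.
- **Networks wrong after release:** They put the left hole on the right stud in the top view, and were a few pixels off elsewhere. I relied on the pictures and the model fit there instead.

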